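Stack the check weights on the balance and tare it

TASK

Load the balance with its three plain steel weight discs: slide the widest one, which is too wide to grip and must not be lifted, across from the loading ledge until it sits centred on the round pan, then lay the middle-sized disc centred on it and the small disc centred on top, setting them down gently rather than dropping them. With the whole stack in place, press the hinged tare bar at the end of the balance all the way down to its stop and let it spring back up. Leave the other things on the bench where they are.

Things in the scene. Friction and masses are not known exactly. Their poses are not given: they have to be found in the camera images.
- balance: low white bench balance, fixed. Origin on the worktop under the pan's centre; z up, +y from pan to loading ledge, -y to the tare bar. Housing 28 mm high, x -68 to 68, y -96 to 167 mm. Round steel pan 116 mm across, top at z = 40 mm. Flat aluminium loading ledge, x -50 to 50, y 61 to 165 mm, top also at z = 40 mm, 3 mm gap between them
- pan (a point): centre of the round pan's top face, 40 mm above the worktop; a circle 99 mm across is scribed round it. Axes as the balance
- wide_disc: widest steel weight disc, 92 mm across, 12 mm thick, lies on the loading ledge; about 0.55 kg. Origin at the centre of its underside, z up. A circle 64 mm across is scribed on its top
- middle_disc: middle-sized steel weight disc, 60 mm across, 14 mm thick, lies on the worktop; about 0.3 kg. Origin at the centre of its underside, z up. A circle 44 mm across is scribed on its top
- small_disc: small plain steel weight disc, 40 mm across, 14 mm thick, lies on the worktop; about 0.14 kg. Origin at the centre of its underside, z up
- tare_bar (a joint): grey spring-loaded paddle at the end of the balance away from the ledge, 86 mm wide, 47 mm long, hinged along its edge at the housing, outer edge free. 0 = up at rest, 0.3 rad = fully down on its stop; about 4 N at the pad to start it moving, about 9 N at the stop; it springs back
- tare_pad (a point): centre of the black rubber pad on top of the tare bar near its free outer edge (35 mm out from the hinge), where to press; it moves with the bar, 41 mm above the worktop at rest, 31 mm at the stop
- stopper: a black rubber stopper, 26 mm across, 25 mm high, loose, not to be disturbed. Origin at the centre of its underside
- petri: a clear lidded petri dish, 58 mm across, 15 mm high, loose, not to be disturbed. Origin at the centre of its underside
- tape_roll: a roll of tape, 84 mm across, 19 mm high, loose, not to be disturbed. Origin at the centre of its underside
- vial: a small capped vial, 22 mm across, 48 mm high, loose, not to be disturbed. Origin at the centre of its underside
Things that resemble listed ones, but are neither listed nor needed, are in the scene too. What is shaped like the small_disc but blue is not meant.

How it is judged:
By the outcome, as a careful person would: the job done as asked, in the order asked, and still so for the second after the job is handed in, with the robot touching nothing.
It also fails if it takes over 72 s, if anything falls off the work surface, if the arm or the gripper's body presses on something with over 40 N, if the wrist force passes 120 N, or if a joint passes its speed limit or range.

ROBOT

A 7-joint arm with a two-finger parallel gripper is mounted at the origin on a cart in front of the work surface, level with it; the furniture and walls round the work are solid. World frame = base frame: x ahead of the robot, y to its left, z up, the work surface at z = 0. Lengths are in m, angles in rad, forces in N, time in s.
With the tool pointing down it reaches from about 0.4 to 0.85 m from the base axis. Payload 10.4 kg.
Tool frame: the origin (TCP) lies at the very end of the fingers, on their centre line; the grasp point (between the pads) lies 19 mm behind it (manip.grip_point_offset is the distance from the TCP to the grasp point, in m); z points along the fingers, y is the line along which they close (so a half turn about z gives the same grasp; the last joint's range is limited). The gripper opens to 85 mm and grips with 20 to 120 N. Pads are 22 mm wide; open, the fingers measure 114 mm over their backs; the gripper's body (76 mm by 85 mm) begins 54 mm behind the grasp point. The pads swing forward as they close: fully open they stand 13 mm farther back than shut.
Start: joints at [1.139, 0.332, -0.065, 1.46, 0.022, 1.35, -0.088], TCP at [0.248, -0.574, 0.201] pointing down, gripper open.
Joint ranges: [-2.6, 2.6], [-0.5, 2.12], [-1.47, 1.34], [0.16, 2.42], [-1.27, 4.41], [0.06, 2.06], [-2.6, 2.6]. Speed limits (rad/s): [2.22, 2.22, 2.79, 2.79, 3.14, 3.14, 3.14].

INTERFACE

Orientations are given as a unit quaternion [x, y, z, w].
In Python, from workcell import manip gives the robot as it stands. The module is installed in compiled form; this text tells all that it offers.
- The arm moves only by the tool step_arm, never from a script. Its argument "moves" is a list of rows, each a list of 7 numbers: the closure, from 0 (fully open) to 1 (shut), then the shift along the world's x, y, z in mm, then the turn, a rotation vector about the world's x, y, z in rad. In form: [[grip, tx, ty, tz, ax, ay, az], ...]. A call has 1 to 10 rows; each row is the pose to reach, as a shift and turn from the pose commanded when the call began; what a row does not reach only later rows make up. A row lasts 1/10 s, in which the tool goes at most 50 mm and 8.59 degrees, less where a joint would pass 70% of its speed; a pose out of reach is approached as far as the arm can. A call with a gripper value outside its range is refused whole. The fingers move at their own pace and stop on an object; "grip_force" is the grip in N (left out, the last holds). Time passes only in rows, so rows that repeat a pose let the fingers close. It gives the time, the measured TCP pose, the force, the opening and the grip force at its end, in the units of the state.
- manip.get_obs(): the state, without advancing time (a new reading comes with each control period).
- manip.camera(name): name is "side" or "top" or "wrist"; returns a dict with "image" (400x640x3 uint8, blue, green, red), "K" (3x3 intrinsics, pixels), "rvec" (rotation vector, rad) and "tvec" (3), from world to camera coordinates, as OpenCV has them; the wrist camera has in their place "mount" (4x4, takes a point from camera to tool coordinates, whose origin is the TCP and whose axes are the flange's). Camera axes: x right, y down, z forward; pixel columns grow to the right and rows downward; lengths in m; the calibration is good to about 2 mm. A picture is of the moment at which its call begins: read the wrist's pose just before it. There is no depth.
- manip.hand_in(): hands the job in; it is judged then, once.
The state is a dict: "clock": time; "joint_pos": joint angles; "joint_velocities": joint speeds; "tau": joint torques, N m; "position": TCP position; "ee_rot": TCP orientation; "ft_force": force on the tool from outside, world axes, zero at the start; "torque": the same for the moment, N m; "grip_width": opening from 0.0 (shut) to 1.0 (fully open); "grasp_force": force on a finger pad.
Only numpy, scipy, OpenCV 4.12 (cv2) and the standard library are available. Lean on these libraries where they do the work, as an engineer would, in place of code of your own. Each camera call takes 0.05 s, during which the arm holds its last target. There are 200 camera calls.

## Working session

There is one attempt and no reset: what is moved stays moved. The work goes in short steps, Python scripts to look and compute and a tool call to move; the robot and the scene stay as the last step left them, time stands still between calls to the robot, and variables do not carry over. Pictures are saved under pics/ and viewed, at most 10 in all, crops included, and the job is handed in when it is done.

Besides the shell and the picture viewer there is one more tool, called after "Emit:" as a command line: name --pt "numbers of a row" for each row, then --argument value for the rest. step_arm: Moves the arm, as the interface text tells. Its arguments: {"type":"object","properties":{"moves":{"type":"array","items":{"type":"array","items":{"type":"number"}}},"grip_force":{"type":"number"}},"required":["moves"]}

```bash
mkdir -p pics; python3 - <<'E'
from workcell import manip
import cv2,numpy as np,pickle
o=manip.get_obs();print(o['clock'],o['position'],o['ee_rot'],o['grip_width'])
print(manip.grip_point_offset)
for n in['top','side']:
    c=manip.camera(n);cv2.imwrite(f'pics/{n}0.png',c['image']);pickle.dump(c,open(f'{n}.pkl','wb'))
    R=cv2.Rodrigues(c['rvec'])[0];print(n,c['K'].tolist(),(-R.T@np.ravel(c['tvec'])),R.round(2).tolist())
E
```

```text
0.0 [ 0.24826198 -0.57313447  0.19979308] [ 9.79186169e-01  2.02962918e-01 -1.65911796e-04 -6.87053382e-04] 1.0000415348487555
0.0187
top [[519.3241668204953, 0.0, 313.0697550149509], [0.0, 519.3241668204953, 204.26927723690912], [0.0, 0.0, 1.0]] [ 0.39467958 -0.23793521  1.445068  ] [[-0.02, -1.0, -0.0], [-0.99, 0.02, -0.12], [0.12, -0.0, -0.99]]
side [[397.37298370871565, 0.0, 320.29055807829155], [0.0, 397.37298370871565, 197.4575907524463], [0.0, 0.0, 1.0]] [ 0.20448851 -1.03323925  0.58028369] [[0.93, -0.37, 0.02], [-0.17, -0.48, -0.86], [0.32, 0.8, -0.51]]
```

View pics/top0.png

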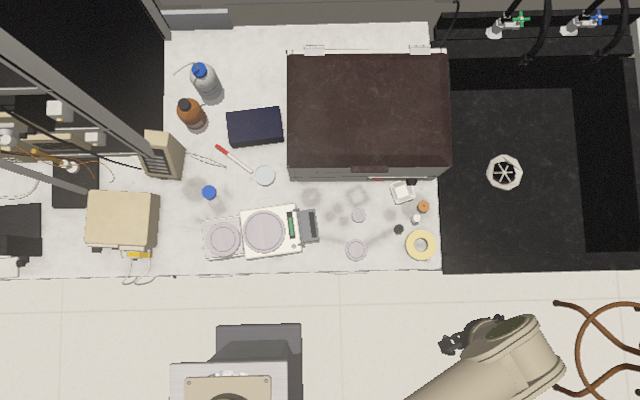

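View pics/side0.png

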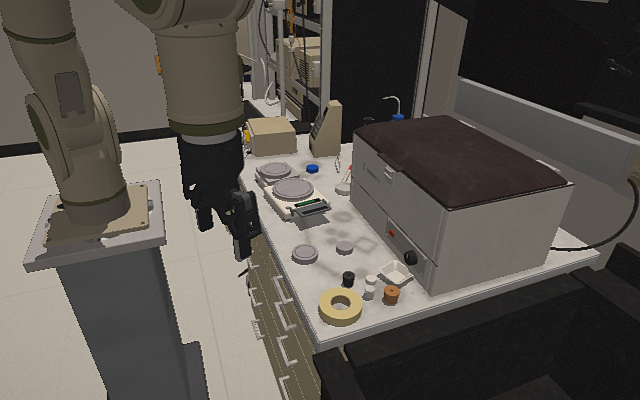

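Top view: pan (264,231), wide disc (222,238), tare bar (308,225), middle disc (356,249), small disc (358,215). I'll zoom in and back-project.

```bash
cat > h.py <<'E'
import cv2,numpy as np,pickle
def ray(c,uv,z):
    R=cv2.Rodrigues(c['rvec'])[0];C=-R.T@np.ravel(c['tvec'])
    d=R.T@np.linalg.inv(c['K'])@np.array([uv[0],uv[1],1.]);return C+d*(z-C[2])/d[2]
def proj(c,p):return cv2.projectPoints(np.array(p,float).reshape(-1,3),c['rvec'],c['tvec'],c['K'],None)[0].reshape(-1,2)
E
python3 - <<'E'
from h import *
c=pickle.load(open('top.pkl','rb'))
for n,uv,z in[('pan',(264,231),.04),('wide',(222.5,238.5),.052),('pad',(311,225),.041),('mid',(356,249.5),.014),('small',(358.5,215),.014),('oven',(370,178),.0),('edge',(356,271),0),('stopper',(398,229),.025)]:print(n,ray(c,uv,z).round(4))
cv2.imwrite('pics/crop.png',cv2.resize(c['image'][165:285,190:450],None,fx=3,fy=3,interpolation=cv2.INTER_CUBIC))
E
```

```text
pan [ 0.4994 -0.1073  0.04  ]
wide [0.481  0.0031 0.052 ]
pad [ 0.5125 -0.235   0.041 ]
mid [ 0.4443 -0.3569  0.014 ]
small [ 0.5394 -0.3671  0.014 ]
oven [ 0.6449 -0.4045  0.    ]
edge [ 0.3857 -0.3561  0.    ]
stopper [ 0.4971 -0.4729  0.025 ]
```

View pics/crop.png

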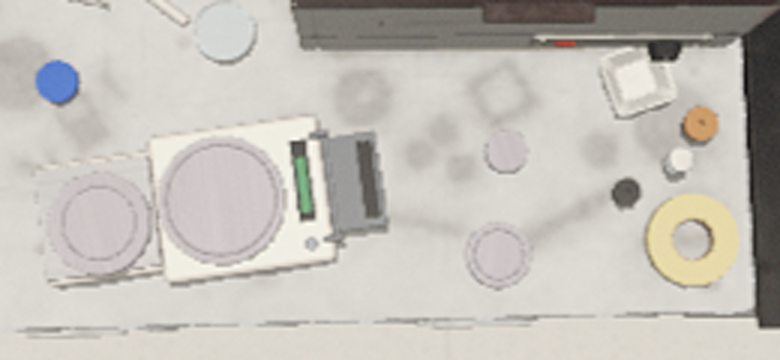

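Crop confirms it: pan (221,200), wide scribed circle (99,222), middle (498,255), small (506,151), pad (369,178). The balance is yawed by about 8°. I'll move over it for a closer wrist look.

Emit:
step_arm --pt "0 60 100 60 0 0 0.2" --pt "0 232 473 150 0 0 1.3" --pt "0 232 473 150 0 0 1.3" --pt "0 232 473 150 0 0 1.3" --pt "0 232 473 150 0 0 1.3" --pt "0 232 473 150 0 0 1.3" --pt "0 232 473 150 0 0 1.3" --pt "0 232 473 150 0 0 1.3" --pt "0 232 473 150 0 0 1.3" --pt "0 232 473 150 0 0 1.3"

```text
clock: 1.1
position: [0.4602, -0.1413, 0.3386]
ee_rot: [0.655, 0.755, -0.0, 0.0]
ft_force: [1.4, 0.1, -0.1]
grip_width: 1.002
grasp_force: 0.0
```

Emit:
step_arm --pt "0 0 0 0 0 0 0"

```text
clock: 1.2
position: [0.4626, -0.1362, 0.3399]
ee_rot: [0.653, 0.758, 0.001, 0.001]
ft_force: [-0.7, -0.2, -0.2]
grip_width: 1.001
grasp_force: 0.0
```

```bash
cat >> h.py <<'E'
def wcam(manip):
    from scipy.spatial.transform import Rotation as Ro
    o=manip.get_obs();c=manip.camera('wrist')
    T=np.eye(4);T[:3,:3]=Ro.from_quat(o['ee_rot']).as_matrix();T[:3,3]=o['position']
    W=np.linalg.inv(T@np.array(c['mount']))
    c['rvec']=cv2.Rodrigues(W[:3,:3])[0];c['tvec']=W[:3,3];return c,o
E
python3 - <<'E'
from workcell import manip
from h import *
c,o=wcam(manip);cv2.imwrite('pics/w1.png',c['image']);pickle.dump(c,open('w1.pkl','wb'))
print(o['joint_pos'],np.array(c['mount']).round(3).tolist(),c['K'][0])
print(proj(c,[[.4994,-.1073,.04],[.481,.0031,.052],[.5125,-.235,.041]]))
E
```

```text
[ 7.34423351e-01  1.07860924e-03 -5.35970432e-01  1.55565639e+00
 -8.03109347e-04  1.58195811e+00  3.46752272e-01] [[0.0, -0.951, -0.31, 0.079], [1.0, 0.0, 0.001, -0.0], [-0.001, -0.31, 0.951, -0.175], [0.0, 0.0, 0.0, 1.0]] [345.95613346   0.         319.66778519]
[[348.60700845 127.2278685 ]
 [350.30587345  35.67699993]
 [342.33192047 215.79662115]]
```

View pics/w1.png

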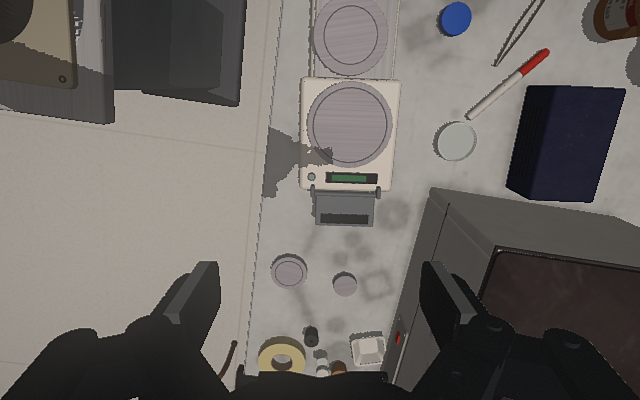

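The wrist view shows pan (348,124), wide disc (349,35), pad (344,218), middle (289,270) and small (345,284). I'll fit the known circles to sub-pixel.

```bash
cat >> h.py <<'E'
from scipy.optimize import differential_evolution
T=np.linspace(0,2*np.pi,180)[:-1]
def fit(c,xy,z,rs,span=.008):
    g=cv2.GaussianBlur(cv2.cvtColor(c['image'],cv2.COLOR_BGR2GRAY),(0,0),1.).astype(np.float32)
    G=np.hypot(cv2.Sobel(g,5,1,0),cv2.Sobel(g,5,0,1)); G=np.minimum(G,np.percentile(G,97))
    def f(p):
        s=0
        for r in np.atleast_1d(rs):
            q=proj(c,np.c_[p[0]+r*np.cos(T),p[1]+r*np.sin(T),0*T+z]).astype(np.float32)
            s-=cv2.remap(G,q[:,0],q[:,1],cv2.INTER_LINEAR).mean()
        return s
    r=differential_evolution(f,[(xy[0]-span,xy[0]+span),(xy[1]-span,xy[1]+span)],seed=0,popsize=10,maxiter=25)
    return r.x.round(4),round(-r.fun,1)
E
python3 - <<'E'
from h import *
for n in['w1','top']:
    c=pickle.load(open(n+'.pkl','rb'))
    for k,xy,z,r in[('pan',(.4994,-.1073),.04,[.0495,.058]),('wide',(.481,.003),.052,[.032,.046]),('mid',(.444,-.357),.014,[.022,.03]),('small',(.539,-.367),.014,[.02])]:print(n,k,fit(c,xy,z,r,.012))
    if n=='w1':print('pad',ray(c,(344,218.5),.041),'petri',ray(c,(457,138),.015),'mid',ray(c,(289,270),.014),ray(c,(345,283),.014),ray(c,(349,35),.052),'tarehinge corners',ray(c,(313,186),.04),ray(c,(380,192),.04))
E
```

```text
w1 pan (array([ 0.4988, -0.1047]), np.float64(176.8))
w1 wide (array([0.4813, 0.0017]), np.float64(103.3))
w1 mid (array([ 0.4447, -0.349 ]), np.float64(154.0))
w1 small (array([ 0.5381, -0.3601]), np.float64(92.4))
pad [ 0.51564665 -0.23884245  0.041     ] petri [ 0.65940182 -0.10190002  0.015     ] mid [ 0.44572227 -0.35148971  0.014     ] [ 0.54052471 -0.3621594   0.014     ] [0.47928917 0.00360657 0.052     ] tarehinge corners [ 0.46346036 -0.1965307   0.04      ] [ 0.5600899  -0.19126696  0.04      ]
top pan (array([ 0.4919, -0.1158]), np.float64(131.7))
top wide (array([ 0.469, -0.009]), np.float64(84.9))
top mid (array([ 0.4416, -0.3555]), np.float64(70.9))
top small (array([ 0.5367, -0.3655]), np.float64(52.7))
```

```bash
python3 - <<'E'
from workcell import manip
from h import *
c,o=wcam(manip);print(o['position'],o['ee_rot'].round(3) if hasattr(o['ee_rot'],'round') else o['ee_rot'],np.abs(o['joint_velocities']).max());pickle.dump(c,open('w2.pkl','wb'))
t=pickle.load(open('top.pkl','rb'))
for n,c in[('w2',c),('top',t)]:
    for k,xy,z,rr in[('pan',(.4994,-.1073),.04,[[.0495],[.058]]),('wide',(.480,.003),.052,[[.032],[.046]]),('mid',(.444,-.354),.014,[[.022],[.03]]),('small',(.539,-.364),.014,[[.02]])]:
        for r in rr:print(n,k,r,*fit(c,xy,z,r,.008))
E
```

```text
[ 0.46122402 -0.13982897  0.33887599] [0.654 0.756 0.    0.001] 0.0720851404236718
w2 pan [0.0495] [ 0.501  -0.1032] 73.2
w2 pan [0.058] [ 0.4994 -0.1051] 115.5
w2 wide [0.032] [0.4805 0.0051] 60.6
w2 wide [0.046] [ 0.4755 -0.0047] 44.8
w2 mid [0.022] [ 0.4364 -0.3467] 67.6
w2 mid [0.03] [ 0.4449 -0.3503] 98.6
w2 small [0.02] [ 0.5376 -0.3599] 92.0
top pan [0.0495] [ 0.5056 -0.1027] 52.2
top pan [0.058] [ 0.4974 -0.1063] 91.5
top wide [0.032] [0.4771 0.0064] 28.3
top wide [0.046] [0.481  0.0053] 42.0
top mid [0.022] [ 0.436  -0.3485] 34.9
top mid [0.03] [ 0.4422 -0.355 ] 50.9
top small [0.02] [ 0.5366 -0.3653] 52.6
```

Emit:
step_arm --pt "0 24 79 -209 0 0 0.015" --pt "0 24 79 -209 0 0 0.015" --pt "0 24 79 -209 0 0 0.015" --pt "0 24 79 -209 0 0 0.015" --pt "0 24 79 -209 0 0 0.015" --pt "0.4 24 79 -209 0 0 0.015" --pt "0.4 24 79 -209 0 0 0.015" --pt "0.4 24 79 -209 0 0 0.015"

```text
clock: 2.1
position: [0.4848, -0.0657, 0.1308]
ee_rot: [0.652, 0.758, 0.0, 0.001]
ft_force: [0.4, -0.7, -0.2]
grip_width: 0.598
grasp_force: 0.0
```

```bash
python3 - <<'E'
from workcell import manip
from h import *
c,o=wcam(manip);print(o['position'],o['ee_rot'],np.abs(o['joint_velocities']).max(),o['grip_width']);pickle.dump(c,open('w3.pkl','wb'));cv2.imwrite('pics/w3.png',c['image'])
for k,xy,z,rr in[('pan',(.4994,-.1055),.04,[[.0495],[.058]]),('wide',(.480,.003),.052,[[.032],[.046]])]:
        for r in rr:print(k,r,*fit(c,xy,z,r,.009))
E
```

```text
[ 0.4847537  -0.06571758  0.13079254] [6.51751189e-01 7.58431883e-01 4.19641044e-04 1.13573006e-03] 0.007223783759995154 0.5979721982348724
pan [0.0495] [ 0.501  -0.1044] 81.4
pan [0.058] [ 0.4997 -0.1043] 102.3
wide [0.032] [0.4807 0.0034] 114.2
wide [0.046] [0.4805 0.0035] 49.2
```

View pics/w3.png

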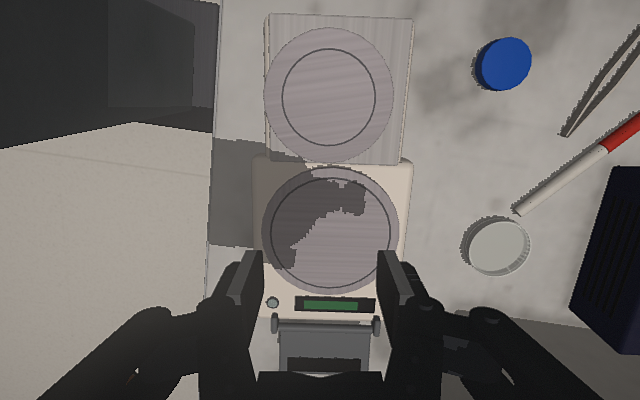

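w3: pan circle around (330,233), wide disc (328,97), in good agreement with the fits. I'll go behind the disc and descend for a two-finger push.

Emit:
step_arm --pt "0.4 -15 130 0 0 0 0.03" --pt "0.4 -15 130 0 0 0 0.03" --pt "0.4 -15 130 0 0 0 0.03" --pt "0.4 -15 130 0 0 0 0.03" --pt "0.4 -15 130 -50 0 0 0.03" --pt "0.4 -15 130 -70 0 0 0.03" --pt "0.4 -15 130 -78 0 0 0.03" --pt "0.4 -15 130 -82 0 0 0.03" --pt "0.4 -15 130 -86 0 0 0.03" --pt "0.4 -15 130 -86 0 0 0.03"

```text
clock: 3.15
position: [0.4696, 0.0655, 0.0438]
ee_rot: [0.64, 0.769, 0.0, 0.001]
ft_force: [-0.2, -0.1, 0.3]
grip_width: 0.602
grasp_force: 0.0
```

```bash
python3 - <<'E'
from workcell import manip
from h import *
c,o=wcam(manip);print(o['position'],o['ee_rot'],o['ft_force']);cv2.imwrite('pics/w4.png',c['image'])
s=manip.camera('side');a=s['image'][140:240,220:340];cv2.imwrite('pics/s4.png',np.hstack([cv2.resize(a,(480,400)),cv2.resize(c['image'][:, :],(320,200)).repeat(2,0)]))
E
```

```text
[0.46962391 0.0655013  0.04384726] [6.39754902e-01 7.68578699e-01 3.82309142e-04 5.50762068e-04] [-0.21252491 -0.09346155  0.27177826]
```

View pics/s4.png

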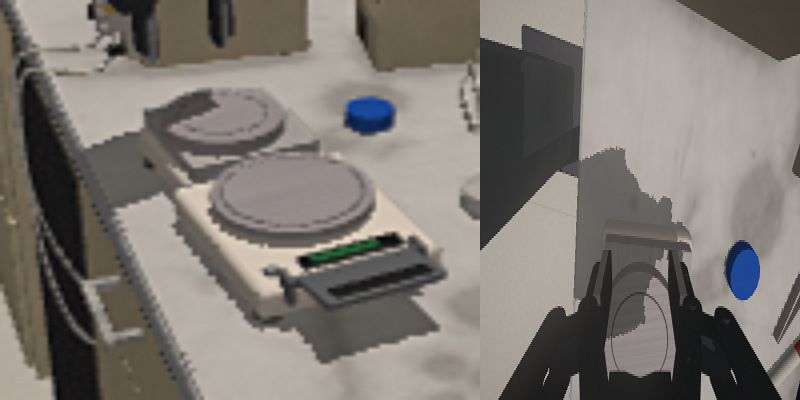

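```bash
python3 - <<'E'
from h import *
s=pickle.load(open('side.pkl','rb'))
a=np.radians(10.4);u=np.array([np.cos(a),np.sin(a),0])
for z in(.04,.044,.05,.055,.06):print(z,[((proj(s,np.array([.4696,.0655,z])+k*u)[0]-[220,140])*4).round(0) for k in(-.032,.032)])
E
```

```text
0.04 [array([149., 102.]), array([224.,  84.])]
0.044 [array([149.,  97.]), array([224.,  80.])]
0.05 [array([148.,  90.]), array([223.,  73.])]
0.055 [array([148.,  84.]), array([223.,  67.])]
0.06 [array([147.,  78.]), array([223.,  61.])]
```

```bash
python3 - <<'E'
from workcell import manip
from h import *
s=manip.camera('side');g=s['image'].max(2);b=pickle.load(open('side.pkl','rb'))['image'].max(2)
for x in range(250,285,2):print(x,' '.join('%3d'%v for v in g[138:172,x]))
E
```

```text
250  27  28  28  27  21  55 107 102 100  99  81  82  59  37  10  41 169 156 154 150 150 165 172 180 180 178 182 181 183 185 183 184 187 188
252  24  22  27  24  23  55 107 102 102 102 113 111 113 118 110 105 105 148 144 142 149 164 172 177 181 182 181 184 181 182 182 185 186 190
254  24  22  33  27  25  21  27  25  25  25  27  22  18  17  18 113 111 137 144 142 149 170 173 179 181 183 185 183 184 183 187 190 190 194
256  27  25  22  26  25  26  30  44  41  44  35  36  37  27  27  23  82 105  99 148 146 154 176 181 180 185 186 187 190 105  62  90  92 100
258  22  31  32  55  53  70  76  80  81  77  78  79  78  78  78  78  76  74 104 153 149 158 177 180 182 186 184 188 196  90  76  80  86  79
260 116 114 109 106 103 104 105 109 106 108 109 109 110 109 109 108 108 104  99 155 148 165 178 183 186 185 187 192 137  69  76  75  75  72
262 104 104 102 102 104 103 103 106 104 104 104 102 104 104 104 102 104 103 121 152 146 168 182 180 186 187 194 150  63  73  76  75  74 101
264 103 101 104 104 101 104 104 103 103 104 102 105 105 104 103 102 103 102 146 144 149 169 183 184 191 196 118  66  73 
[... 719 characters left out ...]

276  31  26  49  82  80  81  82  83  82  82  81  92  92  96 107 104 102 151 143 153 175 179 178 182 145 128 151 151 151 150 149 148 148 151
278  57  68 117  94  94  93  91  65  64  66  64 109 107 105 106 103  98 148 146 155 176 179 180 181 170 145 151 152 149 149 147 148 148 150
280 112 107 106 106 106 106 108 107 106 107 107 107 106 107 103 100 131 144 147 165 177 178 182 185 153 151 148 151 150 147 149 151 151 150
282 108 106 104 104 105 105 105 107 104 105 106 106 104 104 104 102 154 142 147 168 177 178 180 185 142 151 103 154 149 149 149 147 154 144
284 106 104 103 103 103 106 106 103 103 106 104 104 104 105 103 103 146 141 148 169 179 178 181 184 153 155 150 124 149 149 151 153 148 111
```

```bash
python3 - <<'E'
from h import *
s=pickle.load(open('side.pkl','rb'))
print(fit(s,(.4806,.0035),.052,[.046],.015),fit(s,(.4806,.0035),.052,[.032],.015),fit(s,(.5003,-.1043),.04,[.058],.012))
for z in(.044,.06,.08):print(z,proj(s,[[.4696,.0655,z]]),proj(s,[[.4696-.004,.0655+.03,z]]))
E
```

```text
(array([4.783e-01, 3.000e-04]), np.float64(123.8)) (array([ 0.4678, -0.0115]), np.float64(75.2)) (array([ 0.4968, -0.1066]), np.float64(111.5))
0.044 [[266.61855681 162.08901041]] [[262.91758434 158.41463037]]
0.06 [[266.34491295 157.39344565]] [[262.62478612 153.7801462 ]]
0.08 [[265.99770951 151.43564245]] [[262.2533799 147.9014347]]
```

```bash
python3 - <<'E'
from workcell import manip
from h import *
s=manip.camera('side');im=s['image'].copy()
for k in(-.032,.032):
    a=np.radians(10.4);p=proj(s,[[.4696+k*np.cos(a),.0655+k*np.sin(a),.044]])[0];cv2.circle(im,(int(p[0]),int(p[1])),1,(0,0,255),-1)
cv2.imwrite('pics/s5.png',cv2.resize(im[90:200,200:350],(800,586),interpolation=cv2.INTER_NEAREST))
E
```

```text
(no output)
```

View pics/s5.png

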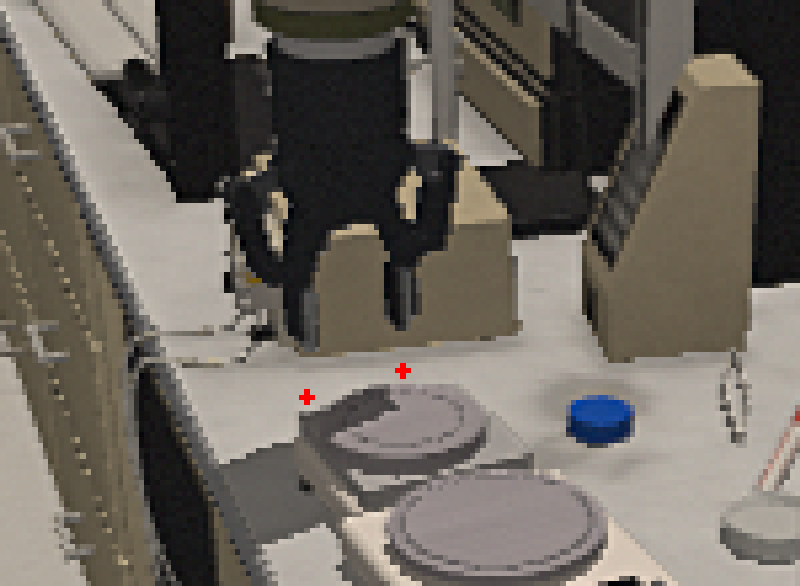

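The side view shows the fingertips hovering well above the reported TCP (red marks), by about 28 mm. The fingertip geometry in the wrist image says the same. I'll descend in small guarded steps.

Emit:
step_arm --pt "0.4 0 0 -3 0 0 0" --pt "0.4 0 0 -6 0 0 0" --pt "0.4 0 0 -6 0 0 0"

```text
clock: 3.65
position: [0.4686, 0.0657, 0.0367]
ee_rot: [0.64, 0.769, -0.0, -0.0]
ft_force: [-0.6, 0.5, -1.2]
grip_width: 0.601
grasp_force: 0.0
```

Emit:
step_arm --pt "0.4 0 0 -4 0 0 0" --pt "0.4 0 0 -8 0 0 0" --pt "0.4 0 0 -12 0 0 0" --pt "0.4 0 0 -12 0 0 0"

```text
clock: 4.05
position: [0.4684, 0.0657, 0.0245]
ee_rot: [0.64, 0.769, -0.0, -0.0]
ft_force: [-0.1, -0.0, 0.6]
grip_width: 0.603
grasp_force: 0.0
```

```bash
python3 - <<'E'
from workcell import manip
from h import *
s=manip.camera('side');g=s['image'].max(2);o=manip.get_obs();print(o['position'],o['ft_force'])
for x in range(252,282,2):print(x,' '.join('%3d'%v for v in g[138:172,x]))
E
```

```text
[0.4686542  0.06581339 0.02478197] [-0.13390912  0.36340915  0.14816794]
252 105 108 113 133 102 112  23  26  28  25  25  62 121 119 107 103 106 148 146 140 156 168 172 177 181 182 184 182 183 182 181 185 186 191
254  20  21  20  20  26  27  27  22  26  30  27  23  20  26  25  21  22  13  14  13  45 172 185 181 181 184 184 184 182 183 188 191 192 197
256  26  26  30  25  31  27  29  27  29  27  28  23  33  42  43  34  37  39  28  27  26  19  81 186 186 185 183 186 190 106  63  92  94 104
258  32  28  32  30  27  23  23  22  35  57  52  70  72  83  78  79  80  78  76  76  77  73  65 100 194 188 185 188 197  90  75  81  85  78
260  25  28  24  21  28  58 117 113 110 109 107 104 106 106 107 107 107 110 107 167 159 139 151 193 188 185 186 193 137  69  75  77  76  73
262  20  49 118 113 110 105 106 105 106 104 103 103 105 105 103 104 104 103 121 152 146 169 182 183 185 188 193 151  62  72  77  74  71  99
264  50 113 105 103 102 103 105 104 105 105 102 106 105 103 104 103 103 101 146 143 149 171 182 185 190 196 117  67  73  72  64  63  89 160
266 120 108 104 103 103 105 105 105 105 102 104
[... 372 characters left out ...]

272  26  24  24  22  19 111 111  11  16  10  15  15  16  14  50  45  45 126 147 157 162 175 181 186  97  66  72  72  73 167 155 149 147 150
274  25  30  29  26  29  24  26  27  43  28  29  30  29  21  24  24  19  16   9  79 180 180 181 186 164 157  88  67 166 155 149 148 149 149
276  24  24  32  29  27  28  26  25  49  80  78  79  79  80  83  82  77  86  92 123 181 180 179 182 147 129 155  84 157 153 148 147 149 149
278  27  26  29  29  25  24  59  70 117 114 112  92  93  93  65  65 109 155 149 158 177 179 179 182 169 144 150 151 150 149 146 150 148 152
280  28  26  26  24  24  98 113 107 107 105 106 108 107 106 104 103 131 144 146 165 177 180 182 185 156 150 147 152 150 149 148 148 151 150
```

Emit:
step_arm --pt "0.4 0 0 -3 0 0 0" --pt "0.4 0 0 -6 0 0 0" --pt "0.4 0 0 -8 0 0 0" --pt "0.4 0 0 -8 0 0 0"

```text
clock: 4.5
position: [0.4687, 0.0658, 0.0168]
ee_rot: [0.64, 0.769, -0.0, -0.0]
ft_force: [-0.3, 0.3, 0.2]
grip_width: 0.597
grasp_force: 0.0
```

Emit:
step_arm --pt "0.4 0 0 -2 0 0 0" --pt "0.4 0 0 -4 0 0 0" --pt "0.4 0 0 -4 0 0 0"

```text
clock: 4.8
position: [0.4688, 0.0658, 0.0129]
ee_rot: [0.64, 0.769, -0.0, -0.0]
ft_force: [0.1, 0.4, 0.2]
grip_width: 0.598
grasp_force: 0.0
```

```bash
python3 - <<'E'
from workcell import manip
from h import *
s=manip.camera('side');g=s['image'].max(2);o=manip.get_obs();print(o['position'],o['ft_force'])
for x in range(250,282,2):print(x,' '.join('%3d'%v for v in g[150:178,x]))
E
```

```text
[0.4688192  0.06578538 0.01301423] [ 0.72370545 -0.32207787  0.69781869]
250  27  29  20  40 170 156 154 151 152 165 174 179 181 180 181 182 185 184 183 184 185 188 194  77  91  94  95  95
252  27  25  30 108 111 147 145 142 156 167 173 184 182 183 184 183 182 182 183 185 186 191 201  83  94  94  95  96
254  28  28  28  19  21  20  12  15  16   7   9  95 187 193 189 185 183 184 188 190 193 198  80  85  94  95  95  96
256  32  28  26  24  32  30  30  31  26  26  26  20   6  53 190 195 190 108  62  93  93 102 105 113 110 107 105 103
258  33  30  55  53  80  80  77  78  77  77  78  80  78  72  64 171 201  90  76  79  85  78  79  90 107 113 112 108
260 111 110 108 105 108 108 110 166 126 143 156 123 124 122 158 200 139  73  76  74  77  73  76  75  80  76  98 110
262 104 105 103 103 104 102 122 152 147 170 182 184 187 189 192 149  64  72  77  76  72 101 139  73  75  80  79  79
264 105 104 104 103 102 102 145 144 148 171 183 183 189 195 117  66  73  73  65  63  87 160 154 145  75  76  82  85
266 104 106 104 104 102 100 155 144 152 173 182 187 195 122  67  76  57  78  74  98 160 125 148 155 112  74  77  79
268 104 104 105 104 104 100 157 144 153 175 180 187 190  59  71  66  78  74  71 165 151 149  91 155 157  75  79  77
270 107 108 109 105 104 104 161 151 159 177 180 188 129  71  72  77  74  74 168 153 148 147 130 147 152 103  76  79
272  45  44  45  44  81  78  78  75  79 178 190 191  96  66  73  73  73 171 156 148 147 151 149 128 153 129  78  80
274  30  23  22  19  19  15  15  14  11   4  48 192 168 159  91  64  93 158 151 146 148 149 151 122 155 134  76  80
276  85  83  83  83  81  86  82  83  75  92  92 199 152 130 153 156 152 151 150 147 149 151 152 122 154 131  76  80
278  68  69  66  66  67  81  66  88 155 193 185 185 171 142 151 150 152 148 146 149 149 153 147 132 155 119  77  77
280 110 108 105 103 133 146 148 166 178 179 182 187 156 151 148 152 151 149 149 149 153 151 112 152 154  69  78  79
```

Emit:
step_arm --pt "0.4 0 0 -1.5 0 0 0" --pt "0.4 1 -5 -1.5 0 0 0" --pt "0.4 2 -10 -1.5 0 0 0" --pt "0.4 3 -15 -1.5 0 0 0" --pt "0.4 3.7 -20 -1.5 0 0 0" --pt "0.4 4.6 -25 -1.5 0 0 0" --pt "0.4 4.6 -25 -1.5 0 0 0"

```text
clock: 5.55
position: [0.4737, 0.0399, 0.0116]
ee_rot: [0.64, 0.768, -0.0, 0.0]
ft_force: [0.1, 1.0, 0.2]
grip_width: 0.599
grasp_force: 0.2
```

```bash
python3 - <<'E'
from workcell import manip
from h import *
o=manip.get_obs();s=manip.camera('top');print(o['position'],o['ft_force'])
w,o=wcam(manip);pickle.dump(w,open('w6.pkl','wb'))
print(fit(w,(.4836,-.0085),.052,[.032],.015),fit(s,(.4836,-.0085),.052,[.032,.046],.015))
cv2.imwrite('pics/w6.png',np.vstack([w['image'],cv2.resize(s['image'][190:270,170:330],(640,320))[:200]]))
E
```

```text
[0.47365214 0.03994015 0.0116328 ] [0.09501065 1.04214021 0.1863866 ]
(array([ 0.4826, -0.0083]), np.float64(51.5)) (array([ 0.4835, -0.0061]), np.float64(106.3))
```

View pics/w6.png

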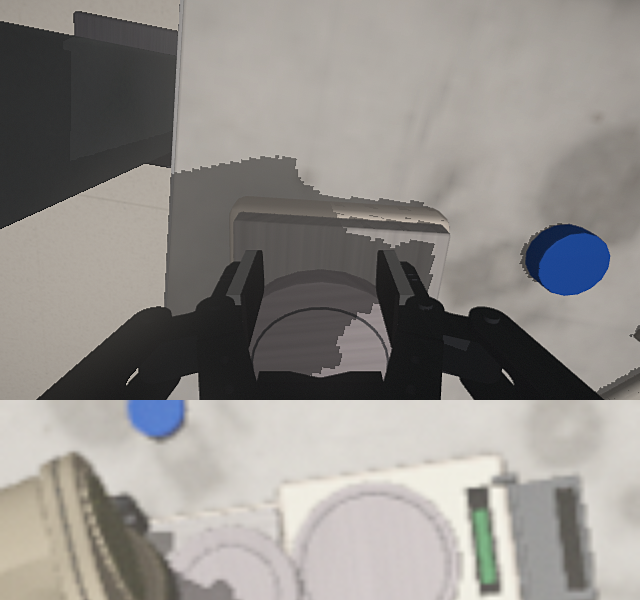

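w6: the disc is engaged between both fingers and moving with them. It has shifted 12 mm and sits 49 mm ahead of the tool, as predicted. I'll push on, stopping just short of centre to check.

Emit:
step_arm --pt "0.4 1 -5 0 0 0 0" --pt "0.4 2.2 -12 0 0 0 0" --pt "0.4 3.7 -20 0 0 0 0" --pt "0.4 5.1 -28 0 0 0 0" --pt "0.4 6.6 -36 0 0 0 0" --pt "0.4 8.1 -44 0 0 0 0" --pt "0.4 9.5 -52 0 0 0 0" --pt "0.4 11 -60 0 0 0 0" --pt "0.4 12 -65 0 0 0 0" --pt "0.4 12.8 -70 0 0 0 0"

```text
clock: 6.65
position: [0.4864, -0.0296, 0.0116]
ee_rot: [0.64, 0.769, 0.0, -0.0]
ft_force: [-0.9, 3.1, 0.5]
grip_width: 0.598
grasp_force: 1.3
```

Emit:
step_arm --pt "0.4 0.9 -5 0 0 0 0" --pt "0.4 1.8 -10 0 0 0 0" --pt "0.4 2.6 -14 0 0 0 0" --pt "0.4 3.3 -18 0 0 0 0" --pt "0.4 3.8 -21 0 0 0 0" --pt "0.4 3.8 -21 0 0 0 0"

```text
clock: 7.25
position: [0.4902, -0.0509, 0.0116]
ee_rot: [0.64, 0.769, -0.0, 0.0]
ft_force: [-0.3, 1.2, 1.2]
grip_width: 0.599
grasp_force: 0.4
```

```bash
python3 - <<'E'
from workcell import manip
from h import *
o=manip.get_obs();s=manip.camera('top');print(o['position'],o['ft_force'])
w,o=wcam(manip)
print(fit(w,(.499,-.100),.052,[.032],.012),fit(s,(.499,-.1),.052,[.032,.046],.012),fit(s,(.499,-.1),.052,[.046],.012))
E
```

```text
[ 0.49019053 -0.05087471  0.01163793] [-0.29316922  1.22605961  1.17715945]
(array([ 0.4993, -0.1008]), np.float64(52.2)) (array([ 0.5043, -0.0896]), np.float32(117.9)) (array([ 0.5046, -0.0898]), np.float64(73.1))
```

Emit:
step_arm --pt "0.4 -2 10 0 0 0 0" --pt "0.4 -4 20 0 0 0 0" --pt "0.4 -4 20 50 0 0 0" --pt "0.4 -4 20 90 0 0 0" --pt "0.4 4 -30 120 0 0 0" --pt "0.4 10 -78 120 0 0 0" --pt "0.4 10 -78 120 0 0 0" --pt "0.4 10 -78 120 0 0 0"

```text
clock: 8.15
position: [0.4999, -0.129, 0.1315]
ee_rot: [0.641, 0.768, -0.0, -0.0]
ft_force: [-0.6, 1.2, -0.3]
grip_width: 0.602
grasp_force: 0.0
```

```bash
python3 - <<'E'
from workcell import manip
from h import *
c,o=wcam(manip);pickle.dump(c,open('w7.pkl','wb'));print(o['position'],np.abs(o['joint_velocities']).max())
for k,z,r in[('pan',.04,[.058]),('scribe',.04,[.0495]),('wide',.052,[.046]),('wsc',.052,[.032]),('wbot',.04,[.046])]:print(k,*fit(c,(.4996,-.102),z,r,.006))
cv2.imwrite('pics/w7.png',cv2.resize(c['image'][60:290,200:460],None,fx=2.6,fy=2.6,interpolation=cv2.INTER_CUBIC))
E
```

```text
[ 0.49991258 -0.12901526  0.13145751] 0.0459765976619759
pan [ 0.4997 -0.1048] 117.6
scribe [ 0.499  -0.1043] 69.1
wide [ 0.5003 -0.0991] 55.9
wsc [ 0.4993 -0.0998] 85.9
wbot [ 0.5053 -0.1063] 44.8
```

View pics/w7.png

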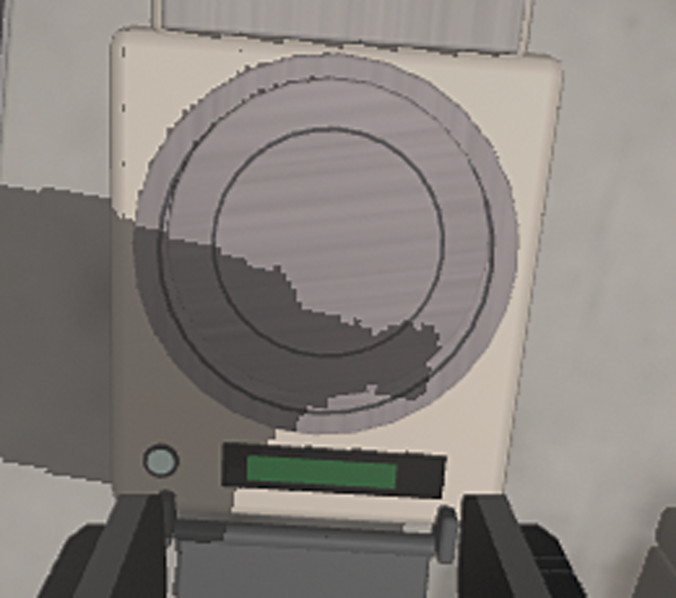

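w7: the disc is fully on the pan and about 4.9 mm short toward the ledge, with sideways within 0.5 mm. I'll push the rest.

Emit:
step_arm --pt "0.4 -8 50 0 0 0 0" --pt "0.4 -14 98 0 0 0 0" --pt "0.4 -14 98 0 0 0 0" --pt "0.4 -14 98 -48 0 0 0" --pt "0.4 -14 98 -90 0 0 0" --pt "0.4 -14 98 -110 0 0 0" --pt "0.4 -14 98 -119 0 0 0" --pt "0.4 -14 98 -120 0 0 0"

```text
clock: 9.0
position: [0.4854, -0.0287, 0.011]
ee_rot: [0.639, 0.769, -0.0, -0.001]
ft_force: [0.2, -0.1, -0.3]
grip_width: 0.601
grasp_force: 0.0
```

Emit:
step_arm --pt "0.4 1 -5 0 0 0 0" --pt "0.4 3 -14 0 0 0 0" --pt "0.4 4 -19 0 0 0 0" --pt "0.4 4.3 -22 0 0 0 0" --pt "0.4 4.3 -24 0 0 0 0" --pt "0.4 4.3 -24.8 0 0 0 0" --pt "0.4 4.3 -24.8 0 0 0 0"

```text
clock: 9.7
position: [0.4908, -0.0543, 0.012]
ee_rot: [0.639, 0.769, 0.001, 0.0]
ft_force: [-0.4, 4.0, 3.6]
grip_width: 0.597
grasp_force: 2.4
```

Emit:
step_arm --pt "0.4 -0.4 -0.8 0 0 0 0" --pt "0.4 -0.5 -1.5 0 0 0 0" --pt "0.4 -0.5 -1.5 0 0 0 0" --pt "0.4 -0.5 -1.5 0 0 0 0"

```text
clock: 10.1
position: [0.4904, -0.0559, 0.012]
ee_rot: [0.639, 0.769, 0.001, 0.0]
ft_force: [0.9, 5.6, 3.3]
grip_width: 0.596
grasp_force: 2.7
```

Emit:
step_arm --pt "0.4 -2 10 0 0 0 0" --pt "0.4 -4 20 0 0 0 0" --pt "0.4 -4 20 50 0 0 0" --pt "0.4 -4 20 90 0 0 0" --pt "0.2 4 -25 120 0 0 0" --pt "0 10 -73 120 0 0 0" --pt "0 10 -73 120 0 0 0" --pt "0 10 -73 120 0 0 0"

```text
clock: 10.9
position: [0.4994, -0.1303, 0.1312]
ee_rot: [0.641, 0.768, -0.0, -0.0]
ft_force: [0.6, -0.0, -0.6]
grip_width: 1.001
grasp_force: 0.0
```

```bash
python3 - <<'E'
from workcell import manip
from h import *
c,o=wcam(manip);pickle.dump(c,open('w8.pkl','wb'));print(o['position'],np.abs(o['joint_velocities']).max())
for k,z,r in[('pan',.04,[.058]),('scribe',.04,[.0495]),('wide',.052,[.046]),('wsc',.052,[.032])]:print(k,*fit(c,(.4996,-.104),z,r,.006))
cv2.imwrite('pics/w8.png',cv2.resize(c['image'][60:290,200:460],None,fx=2.6,fy=2.6,interpolation=cv2.INTER_CUBIC))
E
```

```text
[ 0.4993703  -0.13033869  0.13118576] 0.04091062000431376
pan [ 0.4997 -0.1047] 113.0
scribe [ 0.5017 -0.1053] 71.0
wide [ 0.5002 -0.1049] 62.8
wsc [ 0.4998 -0.1041] 82.2
```

The wide disc is centred to about 0.4 mm. Next is the middle disc: move above it and measure close-up.

Emit:
step_arm --pt "0 0 -30 30 0 0 0" --pt "0 -20 -80 30 0 0 0" --pt "0 -40 -130 30 0 0 0" --pt "0 -59 -180 30 0 0 0" --pt "0 -59 -240 30 0 0 0" --pt "0 -59 -240 30 0 0 0" --pt "0 -59 -240 30 0 0 0" --pt "0 -59 -240 30 0 0 0"

```text
clock: 11.75
position: [0.4416, -0.3674, 0.1611]
ee_rot: [0.639, 0.769, 0.001, -0.001]
ft_force: [-0.4, 0.6, 0.4]
grip_width: 1.0
grasp_force: 0.0
```

```bash
python3 - <<'E'
from workcell import manip
from h import *
c,o=wcam(manip);pickle.dump(c,open('w9.pkl','wb'));print(o['position'],np.abs(o['joint_velocities']).max(),o['joint_pos'].round(2))
for k,xy,z,r in[('mid',(.444,-.352),.014,[.03]),('midsc',(.444,-.352),.014,[.022]),('small',(.538,-.362),.014,[.02])]:print(k,*fit(c,xy,z,r,.008))
cv2.imwrite('pics/w9.png',c['image'])
E
```

```text
[ 0.44164762 -0.36742549  0.16105343] 0.015532429386736709 [ 0.99  0.28 -0.45  1.63  0.13  1.26  0.7 ]
mid [ 0.4446 -0.3548] 57.9
midsc [ 0.4435 -0.3462] 58.4
small [ 0.5362 -0.3646] 67.8
```

View pics/w9.png

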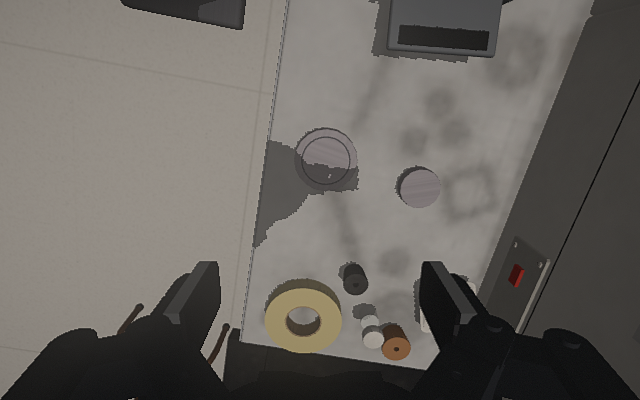

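w9: middle disc's scribed circle is centred at about (326,160), small disc (418,188), pad (443,38). The stopper, vial and tape are clear of both. That's the last permitted view, so from here it's numeric.

```bash
python3 - <<'E'
from h import *
c=pickle.load(open('w9.pkl','rb'))
print('mid',ray(c,(326,160),.014),'small',ray(c,(418.5,187.5),.014),'pad',ray(c,(443,38),.041))
for k,xy,z,r in[('mid',(.4446,-.3535),.014,[.03]),('midsc',(.4446,-.3535),.014,[.022]),('both',(.4446,-.3535),.014,[.022,.03]),('small',(.5375,-.364),.014,[.02])]:print(k,*fit(c,xy,z,r,.0045))
g=cv2.cvtColor(c['image'],cv2.COLOR_BGR2GRAY)
def contour(x0,y0,d):
    e=cv2.Canny(g[y0-d:y0+d,x0-d:x0+d],40,100);h=cv2.HoughCircles(cv2.GaussianBlur(g[y0-d:y0+d,x0-d:x0+d],(3,3),0),cv2.HOUGH_GRADIENT,1,5,param1=80,param2=12,minRadius=16,maxRadius=36)
    return None if h is None else (h[0][:4]+[x0-d,y0-d,0]).round(1)
print(contour(326,160,40),contour(418,188,35))
# wide disc fingertips geometry
E
```

```text
mid [ 0.4457753  -0.35570823  0.014     ] small [ 0.53921529 -0.36581569  0.014     ] pad [ 0.51562757 -0.23827469  0.041     ]
mid [ 0.4446 -0.3548] 57.9
midsc [ 0.4465 -0.355 ] 52.5
both [ 0.4446 -0.3548] 108.6
small [ 0.5362 -0.3645] 67.8
[[324.5 158.5  32. ]
 [323.5 163.5  34.3]
 [326.5 167.5  31.8]
 [327.5 151.5  24.6]] [[418.5 186.5  21.8]
 [422.5 190.5  21.4]
 [417.5 194.5  28. ]
 [413.5 183.5  17.2]]
```

Emit:
step_arm --pt "0.17 3 12.5 -20 0 0 0" --pt "0.17 3 12.5 -65 0 0 0" --pt "0.17 3 12.5 -110 0 0 0" --pt "0.17 3 12.5 -140 0 0 0" --pt "0.17 3 12.5 -160 0 0 0" --pt "0.17 3 12.5 -174 0 0 0" --pt "0.17 3 12.5 -180 0 0 0" --pt "0.17 3 12.5 -180 0 0 0"

```text
clock: 12.6
position: [0.4443, -0.3562, -0.0183]
ee_rot: [0.639, 0.769, 0.0, -0.0]
ft_force: [0.6, -0.3, 0.9]
grip_width: 0.831
grasp_force: 0.0
```

Emit:
step_arm --pt "0.17 0 0 -3 0 0 0" --pt "0.17 0 0 -6 0 0 0" --pt "0.17 0 0 -8 0 0 0" --pt "0.17 0 0 -8 0 0 0"

```text
clock: 13.0
position: [0.4439, -0.3571, -0.0263]
ee_rot: [0.64, 0.769, 0.0, 0.0]
ft_force: [0.2, -0.0, -0.3]
grip_width: 0.826
grasp_force: 0.0
```

Emit:
step_arm --pt "0.17 1 2 -1 0 0 0" --pt "0.17 1 2 -3 0 0 0" --pt "0.17 1 2 -5 0 0 0" --pt "0.17 1 2 -5 0 0 0"

```text
clock: 13.4
position: [0.4447, -0.3549, -0.0317]
ee_rot: [0.64, 0.769, 0.0, -0.0]
ft_force: [-0.6, 0.5, 0.1]
grip_width: 0.825
grasp_force: 0.0
```

Emit:
step_arm --pt "0.17 0 0 -1 0 0 0" --pt "0.17 0 0 -2 0 0 0" --pt "0.17 0 0 -3 0 0 0"

```text
clock: 13.7
position: [0.4449, -0.3551, -0.0344]
ee_rot: [0.64, 0.769, 0.0, 0.0]
ft_force: [0.7, 0.1, -0.2]
grip_width: 0.832
grasp_force: 0.0
```

Emit:
step_arm --grip_force 40 --pt "0.17 0 0 1.5 0 0 0" --pt "0.5 0 0 1.5 0 0 0" --pt "0.5 0 0 1.5 0 0 0" --pt "0.5 0 0 1.5 0 0 0" --pt "0.5 0 0 1.5 0 0 0"

```text
clock: 14.2
position: [0.445, -0.3551, -0.0322]
ee_rot: [0.64, 0.769, -0.0, 0.0]
ft_force: [-3.2, 2.1, 6.2]
grip_width: 0.679
grasp_force: 41.8
```

Emit:
step_arm --pt "0.5 0 0 3 0 0 0" --pt "0.5 0 0 10 0 0 0" --pt "0.5 0 0 30 0 0 0" --pt "0.5 0 0 70 0 0 0" --pt "0.5 0 0 115 0 0 0" --pt "0.5 0 0 140 0 0 0" --pt "0.5 0 0 140 0 0 0" --pt "0.5 0 0 140 0 0 0"

```text
clock: 15.0
position: [0.4447, -0.355, 0.1071]
ee_rot: [0.64, 0.769, -0.0, 0.0]
ft_force: [-0.1, -0.4, -2.7]
grip_width: 0.683
grasp_force: 44.3
```

```bash
python3 - <<'E'
from workcell import manip
from h import *
from scipy.spatial.transform import Rotation as Ro
c,o=wcam(manip);pickle.dump(c,open('w10.pkl','wb'));cv2.imwrite('pics/w10.png',c['image']);print(o['position'],o['ft_force'],o['grip_width'],o['grasp_force'])
g=cv2.cvtColor(c['image'],cv2.COLOR_BGR2GRAY)
# disc top in world: fit over height + xy
best=max(((fit(c,(o['position'][0],o['position'][1]),o['position'][2]+d,[.03],.01),d) for d in np.arange(.03,.062,.004)),key=lambda t:t[0][1]);print(best)
p=cv2.resize(g[200:400:4,220:420:3],None,fx=1,fy=1)
for r in p[:50:2]:print(' '.join('%3d'%v for v in r[::2]))
E
```

```text
[ 0.44472427 -0.35500306  0.1070979 ] [-0.13105778 -0.43040594 -2.71246199] 0.6830893601712061 44.272381067276
((array([ 0.4451, -0.3568]), np.float64(86.3)), np.float64(0.04600000000000001))
157 154 155 155 153  89  91  92  91  91  91  90  88  89  85  81  76  75  76  80  87  88  90 158 155 158 156 158 158 156 155 158  63  62
158 156 155 156 157  91  91  91  90  90  91  90  89  89  76  68  65  64  70 141 147 155 159 158 157 155 156 155 157 153 153  61 109 132
157 155 157 156 167  91  91  91  90  89  91  64  63  65  65  63  65  64  65  66  66  71  65 159 157 157 156 156 158 155 163  59 128 128
155 157 155 153  96  92  90  90  89  69  64  65  78  73  73  75  73  76  74 127 131 137  73  66  63 156 156 156 154 155 156  48 131 132
157 155 152 146  79  92  91  90  63  66  75  75  75  73  75  75  76  75  76  76  75 129 129 127 134  71 155 154 153 155 156 158 127 129
155 156 155 142  75  91  91  63  76  74  74  74  51  56  77  74  75  74  74  72  67  46  80 130 133 125  66 153 154 155 154 156 154 157
155 156 153 151  89  91  88  76  75  76  57  77  73  72  71  73  73  75  75  76  75  74  75 
[... 1791 characters left out ...]
 118  16  24  21  21
 32  33  32  35 150 124 148 148 148 149  95 132 127 124 136  92 150 150 150 150 130 140 144  78  76  67  95 121 121 122  21  21  19  20
 30  30  31  32  31 134 148 148 148 137  62  61  72  89  53  56 132 149 149 149 137 140 141 136 157 154 154 128  64  19  24  23  21  23
 29  30  30  29  30 155 153  34  36  35  36  33  35  34  33  35 130 165  48  27  29  28  27  26  25  22  26  75  45  21  18  20  18  21
 26  27  28  30  30  30  31  31  32  31  33  31  32  31  32  32  29  31  30  29  28  26  26  26  23  23  25  21  21  22  19  22  21  19
 28  29  26  26  29  30  30  31  30  31  31  32  30  31  30  30  31  30  28  26  27  26  27  24  23  23  23  23  23  19  21  21  19  22
```

```bash
python3 - <<'E'
from h import *
c=pickle.load(open('w10.pkl','rb'))
for r in([.03],[.022],[.03,.022]):print(r,*fit(c,(.4449,-.356),.1071+.0462,r,.005))
c=pickle.load(open('w8.pkl','rb'))
for z,r in((.052,[.046,.032]),(.052,[.032]),(.04,[.058])):print(fit(c,(.4997,-.1045),z,r,.003))
E
```

```text
[0.03] [ 0.445  -0.3566] 85.2
[0.022] [ 0.4451 -0.3569] 61.8
[0.03, 0.022] [ 0.4451 -0.3568] 144.5
(array([ 0.4999, -0.1042]), np.float64(135.6))
(array([ 0.4998, -0.1041]), np.float64(82.2))
(array([ 0.4997, -0.1047]), np.float64(112.9))
```

Emit:
step_arm --pt "0.5 11 48 0 0 0 0" --pt "0.5 22 96 0 0 0 0" --pt "0.5 33 144 0 0 0 0" --pt "0.5 43 192 0 0 0 0" --pt "0.5 51 232 0 0 0 0" --pt "0.5 54.8 252.2 0 0 0 0" --pt "0.5 54.8 252.2 0 0 0 0" --pt "0.5 54.8 252.2 0 0 0 0"

```text
clock: 15.85
position: [0.4988, -0.1027, 0.1058]
ee_rot: [0.639, 0.769, -0.0, -0.001]
ft_force: [0.0, -1.0, -3.4]
grip_width: 0.68
grasp_force: 44.1
```

Emit:
step_arm --pt "0.5 0.5 0 -35 0 0 0" --pt "0.5 0.5 0 -60 0 0 0" --pt "0.5 0.5 0 -72 0 0 0" --pt "0.5 0.5 0 -78 0 0 0" --pt "0.5 0.5 0 -80 0 0 0" --pt "0.5 0.5 0 -80 0 0 0"

```text
clock: 16.45
position: [0.5007, -0.1031, 0.0278]
ee_rot: [0.64, 0.769, 0.0, 0.0]
ft_force: [-1.0, -0.8, -2.6]
grip_width: 0.679
grasp_force: 44.1
```

Emit:
step_arm --pt "0.5 -1 0.5 -2 0 0 0" --pt "0.5 -1 0.5 -4 0 0 0" --pt "0.5 -1 0.5 -5 0 0 0" --pt "0.5 -1 0.5 -6 0 0 0" --pt "0.5 -1 0.5 -6.5 0 0 0" --pt "0.5 -1 0.5 -6.5 0 0 0"

```text
clock: 17.05
position: [0.4992, -0.1023, 0.0206]
ee_rot: [0.64, 0.769, 0.0, -0.0]
ft_force: [-1.0, 0.0, -3.3]
grip_width: 0.684
grasp_force: 44.1
```

Emit:
step_arm --pt "0.5 0 0 -0.7 0 0 0" --pt "0.5 0 0 -0.7 0 0 0"

```text
clock: 17.25
position: [0.4992, -0.1023, 0.0199]
ee_rot: [0.64, 0.769, 0.0, 0.0]
ft_force: [0.2, 0.6, -3.4]
grip_width: 0.682
grasp_force: 44.1
```

Emit:
step_arm --pt "0.5 0.2 0 -0.6 0 0 0" --pt "0.5 0.2 0 -1 0 0 0" --pt "0.5 0.2 0 -1 0 0 0"

```text
clock: 17.55
position: [0.4993, -0.1024, 0.0198]
ee_rot: [0.64, 0.769, -0.0, -0.0]
ft_force: [-6.6, 0.8, 11.2]
grip_width: 0.68
grasp_force: 45.6
```

Contact reached. Release, back off and check.

Emit:
step_arm --pt "0.5 0 0 0.7 0 0 0" --pt "0 0 0 0.7 0 0 0" --pt "0 0 0 0.7 0 0 0" --pt "0 0 0 0.7 0 0 0" --pt "0 0 0 40 0 0 0" --pt "0 0 0 80 0 0 0" --pt "0 0 -27 112 0 0 0" --pt "0 0 -27 112 0 0 0" --pt "0 0 -27 112 0 0 0" --pt "0 0 -27 112 0 0 0"

```text
clock: 18.55
position: [0.4988, -0.1286, 0.1298]
ee_rot: [0.639, 0.769, -0.0, -0.001]
ft_force: [-0.4, -0.2, -0.8]
grip_width: 1.005
grasp_force: 0.0
```

```bash
python3 - <<'E'
from workcell import manip
from h import *
c,o=wcam(manip);pickle.dump(c,open('w11.pkl','wb'));print(o['position'],np.abs(o['joint_velocities']).max())
for k,z,r in[('pan',.04,[.058]),('wide',.052,[.046]),('wsc',.052,[.032]),('mid',.066,[.03]),('msc',.066,[.022]),('m2',.066,[.022,.03])]:print(k,*fit(c,(.4998,-.1045),z,r,.004))
print('pad',[proj(c,[[.5156,-.238,.041]])])
E
```

```text
[ 0.49877936 -0.12855521  0.12980925] 0.007900216802658238
pan [ 0.4997 -0.1048] 113.7
wide [ 0.5002 -0.1048] 65.8
wsc [ 0.4996 -0.1019] 61.6
mid [ 0.4992 -0.1023] 60.9
msc [ 0.4999 -0.1039] 84.7
m2 [ 0.4999 -0.104 ] 140.2
pad [array([[315.71247853, 306.97215971]])]
```

Middle disc is within 1 mm of centre. Now the small disc.

Emit:
step_arm --pt "0 6 -45 0 0 0 0" --pt "0.3 14 -93 0 0 0 0" --pt "0.3 22 -140 0 0 0 0" --pt "0.3 30 -188 0 0 0 0" --pt "0.3 36 -225 0 0 0 0" --pt "0.3 38.7 -236.5 -10 0 0 0" --pt "0.3 38.7 -236.5 -50 0 0 0" --pt "0.3 38.7 -236.5 -90 0 0 0" --pt "0.3 38.7 -236.5 -90 0 0 0" --pt "0.3 38.7 -236.5 -90 0 0 0"

```text
clock: 19.6
position: [0.5381, -0.3644, 0.0407]
ee_rot: [0.639, 0.769, 0.0, -0.001]
ft_force: [0.2, -0.0, 0.5]
grip_width: 0.697
grasp_force: 0.0
```

```bash
python3 - <<'E'
from workcell import manip
from h import *
c,o=wcam(manip);pickle.dump(c,open('w12.pkl','wb'));print(o['position'],np.abs(o['joint_velocities']).max(),o['ft_force'])
print(proj(c,[[.5375,-.365,.014]]))
print(fit(c,(.5375,-.365),.014,[.02],.007),fit(c,(.5375,-.365),.014,[.02],.004))
E
```

```text
[ 0.53814036 -0.36444634  0.04070409] 0.04316039832281846 [ 2.05382236e-01 -2.84506717e-04  4.82273281e-01]
[[318.37513421 217.62180162]]
(array([ 0.5406, -0.3669]), np.float64(57.9)) (array([ 0.5406, -0.3669]), np.float64(57.8))
```

Emit:
step_arm --pt "0.3 1 -1.5 -20 0 0 0" --pt "0.3 1 -1.5 -40 0 0 0" --pt "0.3 1 -1.5 -52 0 0 0" --pt "0.3 1 -1.5 -58 0 0 0" --pt "0.3 1 -1.5 -62 0 0 0" --pt "0.3 1 -1.5 -64 0 0 0" --pt "0.3 1 -1.5 -64 0 0 0"

```text
clock: 20.35
position: [0.5394, -0.3675, -0.0225]
ee_rot: [0.64, 0.769, 0.0, 0.0]
ft_force: [-0.1, -0.1, -0.3]
grip_width: 0.704
grasp_force: 0.0
```

Emit:
step_arm --pt "0.3 0 0 -1.5 0 0 0" --pt "0.3 0 0 -3 0 0 0" --pt "0.3 0 0 -3 0 0 0"

```text
clock: 20.65
position: [0.5391, -0.3673, -0.0261]
ee_rot: [0.64, 0.769, 0.0, -0.0]
ft_force: [-0.6, 0.3, 0.7]
grip_width: 0.7
grasp_force: 0.0
```

Emit:
step_arm --grip_force 30 --pt "0.75 0 1 0 0 0 0" --pt "0.75 0 1 0 0 0 0" --pt "0.75 0 1 0 0 0 0" --pt "0.75 0 1 0 0 0 0" --pt "0.75 0 1 0 0 0 0"

```text
clock: 21.15
position: [0.5393, -0.3662, -0.0257]
ee_rot: [0.639, 0.769, 0.0, 0.0]
ft_force: [-1.3, 1.5, 6.0]
grip_width: 0.447
grasp_force: 30.1
```

Emit:
step_arm --pt "0.75 0 0 3 0 0 0" --pt "0.75 0 0 10 0 0 0" --pt "0.75 0 0 30 0 0 0" --pt "0.75 0 0 70 0 0 0" --pt "0.75 0 0 115 0 0 0" --pt "0.75 0 0 140 0 0 0" --pt "0.75 0 0 140 0 0 0" --pt "0.75 0 0 140 0 0 0"

```text
clock: 21.95
position: [0.539, -0.3665, 0.1141]
ee_rot: [0.64, 0.769, -0.0, 0.0]
ft_force: [-0.7, 0.1, -2.1]
grip_width: 0.449
grasp_force: 30.6
```

```bash
python3 - <<'E'
from workcell import manip
from h import *
c,o=wcam(manip);pickle.dump(c,open('w13.pkl','wb'));p=o['position'];print(p,o['ft_force'],o['grip_width'],o['grasp_force'],np.abs(o['joint_velocities']).max())
for d in(.036,.0397,.043):print(d,*(lambda r:(((r[0]-p[:2])*1000).round(1),r[1]))(fit(c,p[:2],p[2]+d,[.02],.008)))
q=proj(c,[[p[0],p[1],p[2]+.0397]])[0];print(q)
g=cv2.cvtColor(c['image'],cv2.COLOR_BGR2GRAY);x,y=q.astype(int)
print([int(v) for v in g[y-60:y+60:2,x]])
print([int(v) for v in g[y,x-70:x+70:3]])
E
```

```text
[ 0.53899225 -0.36645828  0.11405793] [-0.65546759  0.14355553 -2.14312271] 0.4490583164798033 30.58325171470642 0.03129604960750971
0.036 [ 0.6 -3.1] 86.5
0.0397 [ 0.4 -0.9] 80.6
0.043 [0.3 2. ] 70.0
[319.61030618 271.84202382]
[186, 185, 185, 184, 184, 193, 77, 78, 79, 79, 79, 79, 94, 91, 90, 87, 90, 91, 90, 90, 91, 89, 90, 89, 88, 88, 89, 86, 86, 88, 88, 88, 88, 91, 89, 88, 86, 87, 87, 86, 88, 89, 90, 89, 89, 89, 90, 90, 91, 90, 117, 157, 155, 152, 149, 150, 149, 153, 155, 156]
[52, 47, 79, 77, 77, 79, 43, 45, 43, 58, 84, 85, 86, 86, 86, 86, 87, 86, 87, 87, 87, 88, 87, 87, 89, 88, 89, 89, 89, 89, 89, 89, 89, 89, 90, 90, 92, 92, 83, 41, 42, 38, 78, 76, 74, 76, 55]
```

```bash
python3 - <<'E'
from workcell import manip
from h import *
c=pickle.load(open('w13.pkl','rb'));p=np.array([.53899,-.36646,.11406])
g=cv2.cvtColor(c['image'],cv2.COLOR_BGR2GRAY)
print([int(v) for v in g[216:242,319]],[int(v) for v in g[304:318,319]])
a=np.radians(10.4)
from scipy.optimize import least_squares
def edges(col):
    pass
def m(v,d): # v=offset along ledge axis, d=height of top
    u=np.array([-np.sin(a),np.cos(a),0]);b=p+[0,0,d]
    return [proj(c,[b+(v+.02)*u])[0][1],proj(c,[b+(v-.02)*u])[0][1],proj(c,[b+(v+.02)*u-[0,0,.014]])[0][1]]
for v,d in((0,.0397),(-.001,.0397),(0,.038),(-.001,.041),(.001,.0397)):print(v,d,np.round(m(v,d),1))
E
```

```text
[185, 184, 184, 184, 185, 193, 139, 77, 75, 78, 78, 79, 80, 79, 80, 79, 78, 79, 92, 94, 92, 91, 89, 90, 90, 87] [91, 90, 90, 91, 91, 90, 84, 117, 159, 157, 156, 155, 154, 152]
0 0.0397 [230.3 310.2 218.1]
-0.001 0.0397 [232.4 312.  220.1]
0 0.038 [228.7 307.9 216.7]
-0.001 0.041 [233.7 313.8 221.2]
0.001 0.0397 [228.1 308.3 216.1]
```

Emit:
step_arm --pt "0.75 -7 48 0 0 0 0" --pt "0.75 -14 96 0 0 0 0" --pt "0.75 -22 144 0 0 0 0" --pt "0.75 -29 192 0 0 0 0" --pt "0.75 -36 238 0 0 0 0" --pt "0.75 -39.6 263.1 0 0 0 0" --pt "0.75 -39.6 263.1 -20 0 0 0" --pt "0.75 -39.6 263.1 -45 0 0 0" --pt "0.75 -39.6 263.1 -65 0 0 0" --pt "0.75 -39.6 263.1 -65 0 0 0"

```text
clock: 23.0
position: [0.4964, -0.1027, 0.0453]
ee_rot: [0.639, 0.769, -0.001, -0.003]
ft_force: [-1.3, -0.0, -1.6]
grip_width: 0.447
grasp_force: 30.7
```

Emit:
step_arm --pt "0.75 -0.2 0 -1 0 0 0" --pt "0.75 -0.2 0 -1 0 0 0"

```text
clock: 23.2
position: [0.4997, -0.1033, 0.0485]
ee_rot: [0.64, 0.769, 0.0, 0.0]
ft_force: [-0.7, 0.7, -1.7]
grip_width: 0.446
grasp_force: 30.7
```

Emit:
step_arm --pt "0.75 -0.3 0 -3 0 0 0" --pt "0.75 -0.3 0 -5 0 0 0" --pt "0.75 -0.3 0 -6.5 0 0 0" --pt "0.75 -0.3 0 -7.3 0 0 0" --pt "0.75 -0.3 0 -7.3 0 0 0"

```text
clock: 23.7
position: [0.499, -0.1032, 0.0406]
ee_rot: [0.64, 0.769, 0.0, -0.0]
ft_force: [0.2, -0.0, -1.5]
grip_width: 0.448
grasp_force: 30.7
```

Emit:
step_arm --pt "0.75 0 0 -0.6 0 0 0" --pt "0.75 0 0 -0.6 0 0 0"

```text
clock: 23.9
position: [0.4991, -0.1033, 0.0403]
ee_rot: [0.64, 0.769, 0.0, 0.0]
ft_force: [-1.0, -0.4, 1.1]
grip_width: 0.446
grasp_force: 31.1
```

Emit:
step_arm --pt "0.4 0 0 0 0 0 0" --pt "0.1 0 0 0.3 0 0 0" --pt "0 0 0 0.5 0 0 0" --pt "0 0 0 20 0 0 0" --pt "0 0 0 60 0 0 0" --pt "0 0 -27 92 0 0 0" --pt "0 0 -27 92 0 0 0" --pt "0 0 -27 92 0 0 0" --pt "0 0 -27 92 0 0 0"

```text
clock: 24.8
position: [0.4984, -0.1295, 0.131]
ee_rot: [0.639, 0.769, -0.0, -0.001]
ft_force: [0.2, 1.2, 0.4]
grip_width: 1.001
grasp_force: 0.0
```

```bash
python3 - <<'E'
from workcell import manip
from h import *
c,o=wcam(manip);pickle.dump(c,open('w14.pkl','wb'));print(o['position'],np.abs(o['joint_velocities']).max())
for k,z,r in[('pan',.04,[.058]),('wide',.052,[.046]),('mid',.066,[.03]),('msc',.066,[.022]),('small',.08,[.02])]:print(k,*fit(c,(.4998,-.1045),z,r,.006))
# tare pad: dark blob in w9 & w14
for n in('w9','w14'):
    w=pickle.load(open(n+'.pkl','rb'));u=proj(w,[[.5156,-.238,.041]])[0];g=cv2.cvtColor(w['image'],cv2.COLOR_BGR2GRAY)
    m=(g<50).astype(np.uint8);k,l,s,ce=cv2.connectedComponentsWithStats(m)
    for i in range(1,k):
        if 300<s[i,4]<6000 and np.hypot(*(ce[i]-u))<60:print(n,s[i],ce[i],ray(w,ce[i],.041))
E
```

```text
[ 0.49838322 -0.12946702  0.1309665 ] 0.007233595550194416
pan [ 0.4998 -0.1048] 113.7
wide [ 0.5002 -0.105 ] 64.0
mid [ 0.4991 -0.1024] 62.2
msc [ 0.4992 -0.1019] 73.0
small [ 0.5011 -0.0992] 78.4
w9 [ 398   25   91   26 1746] [443.45933562  37.29495991] [ 0.51583273 -0.23772374  0.041     ]
w14 [290 299  66  18 716] [329.60335196 307.27793296] [ 0.52768523 -0.23777505  0.041     ]
```

```bash
python3 - <<'E'
from h import *
a=np.radians(10.4);U=np.array([-np.sin(a),np.cos(a),0]);V=np.array([np.cos(a),np.sin(a),0])
P=np.array([.4998,-.1046,0])
c=pickle.load(open('w14.pkl','rb'));g=cv2.cvtColor(c['image'],cv2.COLOR_BGR2GRAY).astype(np.float32)
for D,nm in((U,'U'),(V,'V')):
  for k in(1,-1):
    print(nm,k,{n:proj(c,[P+[0,0,z]+k*r*D])[0].round(1).tolist() for n,z,r in(('small',.08,.02),('smallbot',.066,.02),('msc',.066,.022),('mid',.066,.03),('midbot',.052,.03),('wsc',.052,.032),('wide',.052,.046),('pan',.04,.058))})
  # sample line through small-disc centre
ctr=proj(c,[P+[0,0,.08]])[0].round().astype(int);print(ctr)
print('col',ctr[1]-90,[int(v) for v in g[ctr[1]-90:ctr[1]+80,ctr[0]]])
print('row',ctr[0]-80,[int(v) for v in g[ctr[1],ctr[0]-80:ctr[0]+80]])
E
```

```text
U 1 {'small': [328.8, 140.2], 'smallbot': [328.3, 137.1], 'msc': [328.3, 134.1], 'mid': [328.4, 122.3], 'midbot': [327.9, 120.3], 'wsc': [328.0, 117.5], 'wide': [328.2, 97.2], 'pan': [328.0, 79.5]}
U -1 {'small': [328.1, 198.4], 'smallbot': [327.7, 192.3], 'msc': [327.7, 195.0], 'mid': [327.6, 205.3], 'midbot': [327.2, 199.3], 'wsc': [327.2, 201.7], 'wide': [327.0, 218.5], 'pan': [326.6, 226.6]}
V 1 {'small': [358.3, 170.1], 'smallbot': [356.2, 165.5], 'msc': [359.0, 165.5], 'mid': [370.3, 165.5], 'midbot': [367.7, 161.3], 'wsc': [370.4, 161.3], 'wide': [389.1, 161.4], 'pan': [401.5, 158.1]}
V -1 {'small': [298.6, 170.0], 'smallbot': [299.8, 165.3], 'msc': [296.9, 165.3], 'mid': [285.6, 165.3], 'midbot': [287.4, 161.1], 'wsc': [284.7, 161.1], 'wide': [266.0, 161.1], 'pan': [252.9, 157.8]}
[328 170]
col 80 [97, 119, 141, 143, 143, 142, 143, 142, 142, 143, 148, 100, 74, 104, 142, 124, 94, 139, 146, 143, 143, 141, 141, 143, 144, 145, 145, 143, 140, 138, 137, 138, 140, 144, 151, 83, 84, 142, 143, 80, 67, 85, 133, 138, 136, 135, 136, 135, 137, 139, 144, 95, 68, 121, 138, 141, 149, 78, 68,
[... 556 characters left out ...]
77, 77, 77, 77, 77, 76, 78, 59, 49, 79, 79, 75, 77, 76, 77, 76, 76, 76, 76, 76, 75, 76, 76, 75, 77, 77, 77, 79, 54, 61, 76, 77, 76, 76, 79, 78, 78, 77, 79, 67, 51, 71, 72, 72, 80, 80, 79, 79, 74, 127, 130, 131, 134, 136, 135, 133, 131, 130, 130, 129, 129, 130, 130, 130, 131, 130, 130, 131, 131, 131, 132, 133, 133, 133, 134, 136, 135, 136, 136, 136, 136, 135, 134, 135, 134, 135, 135, 133, 133, 134, 134, 133, 134, 133, 133, 132, 131, 132, 133, 130, 102, 140, 95, 78, 133, 137, 133, 136, 137, 139, 138, 140, 115, 70, 113, 135, 136, 134, 135, 135, 136, 136, 138, 138, 137, 136, 136, 134, 136, 134, 133, 126, 76, 77, 135, 138, 139, 139, 140, 137, 136, 131, 120, 181, 187, 182, 178, 172, 166, 161, 138]
```

The small disc is concentric with the middle one to within about 1 mm, judging by its rim and the scribed line. Now the tare bar, with the gripper shut.

Emit:
step_arm --pt "0.5 8 -48 0 0 0 0" --pt "1 15 -96 0 0 0 0" --pt "1 17 -106.5 0 0 0 0" --pt "1 17 -106.5 -20 0 0 0" --pt "1 17 -106.5 -60 0 0 0" --pt "1 17 -106.5 -90 0 0 0" --pt "1 17 -106.5 -105 0 0 0" --pt "1 17 -106.5 -105 0 0 0" --pt "1 17 -106.5 -105 0 0 0"

```text
clock: 25.75
position: [0.5167, -0.2364, 0.0278]
ee_rot: [0.639, 0.769, 0.0, 0.0]
ft_force: [0.6, 0.4, 1.1]
grip_width: 0.003
grasp_force: 0.0
```

```bash
python3 - <<'E'
from workcell import manip
from h import *
c,o=wcam(manip);p=o['position'];print(p,o['grip_width'],o['ft_force'])
s=manip.camera('side');cv2.imwrite('pics/s15.png',s['image']);pickle.dump(s,open('s15.pkl','wb'))
q=proj(s,[[p[0],p[1],z] for z in(.041,.05,.06)]);print(q.round(1))
g=s['image'].max(2);x=int(q[0][0])
for xx in range(x-6,x+9,2):print(xx,[int(v) for v in g[int(q[0][1])-22:int(q[0][1])+12,xx]])
E
```

```text
[ 0.51668306 -0.23640315  0.0278323 ] 0.0030534435613030425 [0.55028864 0.4129213  1.07372017]
[[315.6 208.8]
 [315.7 205.8]
 [315.7 202.4]]
309 [22, 29, 25, 30, 27, 23, 32, 167, 72, 73, 107, 106, 230, 226, 115, 103, 99, 36, 189, 98, 94, 42, 46, 54, 31, 21, 16, 47, 58, 56, 100, 96, 94, 94]
311 [25, 27, 31, 27, 32, 25, 25, 26, 25, 22, 24, 24, 20, 19, 23, 34, 49, 91, 165, 91, 99, 42, 50, 43, 19, 14, 37, 61, 52, 78, 98, 97, 94, 94]
313 [26, 29, 28, 26, 26, 25, 26, 29, 27, 27, 26, 23, 29, 27, 27, 20, 20, 85, 104, 93, 55, 46, 52, 27, 23, 21, 55, 55, 64, 98, 95, 98, 94, 95]
315 [30, 28, 25, 29, 32, 25, 25, 52, 60, 60, 59, 57, 58, 59, 57, 59, 55, 65, 76, 88, 101, 43, 34, 21, 21, 38, 59, 54, 86, 99, 95, 97, 95, 94]
317 [28, 26, 26, 27, 26, 28, 49, 84, 80, 78, 78, 78, 77, 77, 79, 78, 77, 75, 76, 99, 101, 46, 16, 17, 24, 57, 57, 70, 94, 95, 93, 94, 97, 91]
319 [26, 28, 25, 28, 26, 53, 75, 74, 71, 73, 74, 73, 71, 72, 70, 67, 87, 85, 86, 98, 102, 28, 19, 14, 37, 59, 54, 91, 92, 92, 94, 94, 95, 96]
321 [28, 27, 25, 18, 17, 49, 41, 39, 39, 49, 45, 77, 82, 18, 44, 88, 102, 95, 94, 98, 41, 10, 13, 22, 58, 56, 68, 89, 86, 91, 94, 96, 93, 93]
323 [24, 17, 53, 111, 171, 202, 195, 195, 196, 192, 226, 230, 201, 86, 55, 88, 86, 94, 95, 103, 22, 16, 17, 40, 60, 55, 79, 84, 194, 111, 82, 91, 96, 97]
```

The fingertips are about 12 mm above the pad and in line with it. Press down with force monitoring.

Emit:
step_arm --pt "1 0 0 -5 0 0 0" --pt "1 0 0 -9 0 0 0" --pt "1 0 0 -11 0 0 0" --pt "1 0 0 -13 0 0 0" --pt "1 0 0 -15 0 0 0" --pt "1 0 0 -15 0 0 0"

```text
clock: 26.45
position: [0.5159, -0.2367, 0.0118]
ee_rot: [0.64, 0.769, -0.0, -0.0]
ft_force: [-0.3, -0.5, 0.4]
grip_width: 0.002
grasp_force: 0.0
```

Emit:
step_arm --pt "1 0 0 -1 0 0 0" --pt "1 0 0 -2 0 0 0" --pt "1 0 0 -3 0 0 0" --pt "1 0 0 -3 0 0 0"

```text
clock: 26.85
position: [0.5162, -0.237, 0.0093]
ee_rot: [0.64, 0.769, 0.0, 0.0]
ft_force: [-0.5, -1.3, 3.8]
grip_width: 0.001
grasp_force: 1.8
```

Emit:
step_arm --pt "1 0 0 -2 0 0 0" --pt "1 0 0 -4 0 0 0" --pt "1 0 0 -6 0 0 0" --pt "1 0 0 -7 0 0 0" --pt "1 0 0 -7 0 0 0"

```text
clock: 27.35
position: [0.5164, -0.2378, 0.0025]
ee_rot: [0.64, 0.769, -0.0, 0.001]
ft_force: [-2.1, -3.2, 8.5]
grip_width: 0.002
grasp_force: 4.5
```

Emit:
step_arm --pt "1 0 0 -1 0 0 0" --pt "1 0 0 -2 0 0 0" --pt "1 0 0 -2 0 0 0"

```text
clock: 27.65
position: [0.5164, -0.2378, 0.0006]
ee_rot: [0.64, 0.769, -0.0, 0.001]
ft_force: [-1.6, -3.5, 10.5]
grip_width: 0.002
grasp_force: 5.1
```

Emit:
step_arm --pt "1 0 0 -0.7 0 0 0" --pt "1 0 0 -1.5 0 0 0" --pt "1 0 0 -1.5 0 0 0"

```text
clock: 27.95
position: [0.5165, -0.2378, -0.0002]
ee_rot: [0.64, 0.769, -0.0, 0.001]
ft_force: [-4.1, -2.1, 15.6]
grip_width: 0.001
grasp_force: 8.1
```

Emit:
step_arm --pt "1 0 0 -0.7 0 0 0" --pt "1 0 0 -0.7 0 0 0"

```text
clock: 28.15
position: [0.5166, -0.2378, -0.0004]
ee_rot: [0.64, 0.769, -0.0, 0.001]
ft_force: [-7.2, -1.8, 21.8]
grip_width: 0.0
grasp_force: 11.0
```

Emit:
step_arm --pt "1 0 0 4 0 0 0" --pt "1 0 0 8 0 0 0" --pt "1 0 0 12 0 0 0" --pt "1 0 0 20 0 0 0" --pt "1 0 0 60 0 0 0" --pt "1 0 -20 105 0 0 0" --pt "1 0 -20 150 0 0 0" --pt "0.5 0 -30 160 0 0 0" --pt "0.5 0 -30 160 0 0 0" --pt "0.5 0 -30 160 0 0 0"

```text
clock: 29.15
position: [0.5153, -0.2661, 0.1563]
ee_rot: [0.64, 0.769, -0.0, -0.001]
ft_force: [-0.2, -0.2, -0.6]
grip_width: 0.493
grasp_force: 0.0
```

```bash
python3 - <<'E'
from workcell import manip
from h import *
c,o=wcam(manip);pickle.dump(c,open('w16.pkl','wb'));print(o['clock'],o['position'],o['ft_force'])
a=np.radians(10.4)
for k,z,r in[('pan',.04,[.058]),('wide',.052,[.046]),('mid',.066,[.03]),('small',.08,[.02])]:print(k,*fit(c,(.4998,-.1045),z,r,.004))
# bar back up? stack unchanged: compare side images before press / now away from the gripper
s=manip.camera('side')['image'].astype(int);b=pickle.load(open('side.pkl','rb'))
t=proj(b,[[.5155,-.236,.041],[.5,-.1047,.05]]).astype(int);print(t)
d=np.abs(s-b['image']).max(2);x,y=t[0];print('bar diff',d[y-5:y+9,x-20:x+21].mean().round(1),(d[y-5:y+9,x-20:x+21]>40).mean().round(3))
for n,p in(('stopper',(.497,-.473,.01)),('petri',(.66,-.1,.01)),('tape',(.45,-.51,.01))):
    x,y=proj(b,[p])[0].astype(int);print(n,(d[y-15:y+15,x-15:x+15]>40).mean().round(3))
E
```

```text
29.15 [ 0.51528136 -0.26608644  0.15627111] [-0.21181987 -0.15464022 -0.62275247]
pan [ 0.4993 -0.1058] 57.0
wide [ 0.4992 -0.105 ] 43.6
mid [ 0.498  -0.1062] 20.9
small [ 0.5023 -0.106 ] -0.0
[[315 208]
 [293 183]]
bar diff 6.2 0.016
stopper 0.0
petri 0.0
tape 0.0
```

```bash
python3 -c "
from workcell import manip
print(manip.hand_in())"
```

```text
the job is handed in; nothing more can be done
None
```

The job is handed in: all three discs are stacked on the pan to within about 1 mm of centre, the tare bar was pressed to its stop and sprang back up, and the stopper, petri dish and tape roll show no movement in the side camera; I didn't check the vial separately.

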